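# Line up the casting crucibles by size beside the torch

## Robot

A 6-joint arm with a two-finger parallel gripper is mounted at the origin on the work surface. World frame = base frame: x ahead of the robot, y to its left, z up, the work surface at z = 0. Lengths are in mm, angles in degrees, forces in N, time in s.
With the tool pointing down it reaches from about 300 to 875 mm from the base axis. Payload 6.4 kg.
Tool frame: the origin (TCP) lies at the very end of the fingers, on their centre line; the grasp point (between the pads) lies ctrl.tcp_to_grasp behind it (ctrl.tcp_to_grasp is the distance from the TCP to the grasp point, in mm); z points along the fingers, y is the line along which they close (so a half turn about z gives the same grasp; the last joint's range is limited). The gripper opens to 85 mm and grips with 20 to 120 N. Pads are 22 mm wide; open, the fingers measure 114 mm over their backs; the gripper's body (76 mm by 85 mm) begins 54 mm behind the grasp point. The pads swing forward as they close: fully open they stand 13 mm farther back than shut.
Start: joints at [54.185, 10.359, 92.074, -0, 77.567, -11.82], TCP at [233.823, 525.327, 231.288] pointing down, gripper open.
Joint ranges: [-171.53, 171.53], [-51.25, 118.39], [17.06, 147.69], [-65.23, 245.23], [0, 150.52], [-178.68, 178.68]. Speed limits (degrees/s): [147.25, 147.25, 172.46, 180, 180, 180].

## Interface

Orientations are given as [roll, pitch, yaw] about the fixed x, y, z axes, in that order (R = Rz(yaw) Ry(pitch) Rx(roll)).
In Python, from cell import ctrl gives the robot as it stands. The module is installed in compiled form; this text tells all that it offers.
- The arm moves only by the shell command python3 -m inch 'ROWS' [OPENING]. ROWS is JSON, a list that holds one entry, the list of rows, each a list of 4 numbers: the shift along the tool's x, y, z in units of 0.5 m (1.0 is 0.5 m), then the turn about the tool's z in units of 120 degrees (1.0 is 120 degrees). A call has 1 to 20 rows; each row is the pose to reach, as a shift and turn from the pose commanded when the call began, along the tool's axes at that moment; what a row does not reach only later rows make up. A row lasts 1/8 s, in which the tool goes at most 62.5 mm and 10.7 degrees, less where a joint would pass 70% of its speed; a pose out of reach is approached as far as the arm can. A call with a number of a shift or a turn outside -1 to 1 is refused whole. A call with a gripper value outside its range is refused whole. OPENING is the opening, from 0 (shut) to 1 (fully open), set as the call begins (- or left out, the last holds). The fingers move at their own pace and stop on an object; the grip force is fixed at half the most. Time passes only in rows, so rows that repeat a pose let the fingers close. It gives the time, the measured TCP pose, the force, the opening and the grip force at its end, in the units of the state.
- ctrl.get_state(): the state, without advancing time (a new reading comes with each control period).
- ctrl.snapshot(name): name is "side" or "top" or "wrist"; returns the picture (400x640x3 uint8, red, green, blue); there is no depth.
- ctrl.camera_info(name): a dict with "mtx" (3x3 intrinsics, pixels), "k1" (the pictures are not rectified: a ray, as slopes to the right and down, at radius r is drawn at 1 + k1 r^2 times it, then the intrinsics apply), "rvec" (rotation vector, rad) and "tvec" (3), from world to camera coordinates, as OpenCV has them. Camera axes: x right, y down, z forward; pixel columns grow to the right and rows downward; lengths in mm; the calibration is good to about 2 mm. A picture is of the moment at which its call begins: read the wrist's pose just before it. camera_info takes no time and is no camera call; for the wrist camera it gives the pose at the moment of the call.
- ctrl.sign_off(): hands the job in; it is judged then, once.
The state is a dict: "clock": time; "joint_positions": joint angles; "joint_vel": joint speeds; "tau": joint torques, N m; "position": TCP position; "tcp_rot": TCP orientation; "force": force on the tool from outside, world axes, zero at the start; "ft_torque": the same for the moment, N m; "opening": opening from 0.0 (shut) to 1.0 (fully open); "grip_force": force on a finger pad.
Only numpy, scipy, OpenCV 4.12 (cv2) and the standard library are available. Lean on these libraries where they do the work, as an engineer would, in place of code of your own. Each camera call takes 0.05 s, during which the arm holds its last target. There are 200 camera calls.

## Task

Set out the four graphite crucibles for the day's melts: stand one in the middle of each of the four pale pads, in order of size along the row, with the smallest on the pad next to the brass torch and the largest at the far end. Keep them upright all the way, none tipped or knocked over, and leave all four standing free.

Things in the scene. Friction and masses are not known exactly. Their poses are not given: they have to be found in the camera images.
- crucible_A: Smallest of four loose, open, straight-sided cylindrical crucibles of dark graphite, 32 mm in outside diameter and 36 mm tall, wall 5.5 mm, mass about 40 g (varies by about a third). A brown glaze lines its inner floor. It starts upright on the bench (z = 0). Origin: centre of its underside; z points up to its mouth. Any yaw is the same.
- crucible_B: Second smallest of four loose, open, straight-sided cylindrical crucibles of dark graphite, 42 mm in outside diameter and 48 mm tall, wall 5.5 mm, mass about 90 g (varies by about a third). A brown glaze lines its inner floor. It starts upright on the bench (z = 0). Origin: centre of its underside; z points up to its mouth. Any yaw is the same.
- crucible_C: Second largest of four loose, open, straight-sided cylindrical crucibles of dark graphite, 52 mm in outside diameter and 60 mm tall, wall 5.5 mm, mass about 160 g (varies by about a third). A brown glaze lines its inner floor. It starts upright on the bench (z = 0). Origin: centre of its underside; z points up to its mouth. Any yaw is the same.
- crucible_D: Largest of four loose, open, straight-sided cylindrical crucibles of dark graphite, 62 mm in outside diameter and 72 mm tall, wall 5.5 mm, mass about 250 g (varies by about a third). A brown glaze lines its inner floor. It starts upright on the bench (z = 0). Origin: centre of its underside; z points up to its mouth. Any yaw is the same.
- pad_1: Fixed square pale ceramic soldering pad, 78 x 78 x 10 mm, with a thin brown ring (52 mm across) at its centre; the left-hand end pad of the row, seen from the robot (+y end). The four pads lie about 100 mm apart (90 to 110), each a little askew, on a fixed brown slab 120 x 420 x 20 mm, so a pad's top is 30 mm above the bench. Origin: centre of its underside, so its top is 10 mm above the origin; x and y along its edges.
- pad_2: Fixed square pale ceramic soldering pad, 78 x 78 x 10 mm, with a thin brown ring (52 mm across) at its centre; second from the left. The four pads lie about 100 mm apart (90 to 110), each a little askew, on a fixed brown slab 120 x 420 x 20 mm, so a pad's top is 30 mm above the bench. Origin: centre of its underside, so its top is 10 mm above the origin; x and y along its edges.
- pad_3: Fixed square pale ceramic soldering pad, 78 x 78 x 10 mm, with a thin brown ring (52 mm across) at its centre; third from the left. The four pads lie about 100 mm apart (90 to 110), each a little askew, on a fixed brown slab 120 x 420 x 20 mm, so a pad's top is 30 mm above the bench. Origin: centre of its underside, so its top is 10 mm above the origin; x and y along its edges.
- pad_4: Fixed square pale ceramic soldering pad, 78 x 78 x 10 mm, with a thin brown ring (52 mm across) at its centre; the right-hand end pad (-y end). The four pads lie about 100 mm apart (90 to 110), each a little askew, on a fixed brown slab 120 x 420 x 20 mm, so a pad's top is 30 mm above the bench. Origin: centre of its underside, so its top is 10 mm above the origin; x and y along its edges.
- torch: Brass hand torch with a red handle lying on a dark steel rest, fixed to the bench, about 150 x 50 mm and 56 mm high. It stands beyond one end of the row of pads (either end), 100 to 140 mm from the middle of the nearest pad. Origin: centre of the rest's underside, on the bench; x along the torch, across the row.
- end_brick: Fixed plain white brick, 110 x 50 x 45 mm, beyond the other end of the row of pads, away from the torch. Origin: centre of its underside, on the bench.
Not all that is in view belongs to the job. Leave any purple look-alike of the crucible_A alone.

How it is judged (in metres and radians):
At the end, for the whole second after the job is handed in: Each crucible stands upright (within 0.1 rad), at rest and released on its own pad, its middle within 12 mm of the pad's middle and its underside on the pad's top (within 4 mm); counted from the torch's end of the row the order is smallest, second smallest, second largest, largest (((horizontal distance between torch and pad_1 below 0.17 m and horizontal distance between crucible_A and pad_1 below 0.012 m and z of crucible_A in the frame of pad_1 between 0.006 and 0.014 m and horizontal distance between crucible_B and pad_2 below 0.012 m and z of crucible_B in the frame of pad_2 between 0.006 and 0.014 m and horizontal distance between crucible_C and pad_3 below 0.012 m and z of crucible_C in the frame of pad_3 between 0.006 and 0.014 m and horizontal distance between crucible_D and pad_4 below 0.012 m and z of crucible_D in the frame of pad_4 between 0.006 and 0.014 m) or (horizontal distance between torch and pad_4 below 0.17 m and horizontal distance between crucible_A and pad_4 below 0.012 m and z of crucible_A in the frame of pad_4 between 0.006 and 0.014 m and horizontal distance between crucible_B and pad_3 below 0.012 m and z of crucible_B in the frame of pad_3 between 0.006 and 0.014 m and horizontal distance between crucible_C and pad_2 below 0.012 m and z of crucible_C in the frame of pad_2 between 0.006 and 0.014 m and horizontal distance between crucible_D and pad_1 below 0.012 m and z of crucible_D in the frame of pad_1 between 0.006 and 0.014 m)) and angle between each of crucible_A, crucible_B, crucible_C, crucible_D's own z axis and vertical below 0.1 rad and linear speed of each of crucible_A, crucible_B, crucible_C, crucible_D below 0.02 m/s and angular speed of each of crucible_A, crucible_B, crucible_C, crucible_D below 0.2 rad/s); the robot touches nothing.
It fails at once if a crucible is tipped by more than 0.6 rad or knocked over (angle between any of crucible_A, crucible_B, crucible_C, crucible_D's own z axis and vertical above 0.6 rad).
It also fails if it takes over 101 s, if anything falls off the work surface, if the arm or the gripper's body presses on something with over 40 N, if the wrist force passes 120 N, or if a joint passes its speed limit or range.

## Working session

There is one attempt and no reset: what is moved stays moved. The work goes in short steps, Python scripts to look and compute and a shell command to move; the robot and the scene stay as the last step left them, time stands still between calls to the robot, and variables do not carry over. Pictures are saved under pics/ and viewed, at most 14 in all, crops included, and the job is handed in when it is done.

```bash
mkdir -p pics; python3 - <<'E'
from cell import ctrl
import cv2
s=ctrl.get_state();print(s, ctrl.tcp_to_grasp)
for n in("top","side"):
    i=ctrl.camera_info(n);print(n,i)
    cv2.imwrite(f"pics/{n}0.png",ctrl.snapshot(n)[:,:,::-1])
E
```

```text
{'clock': 0.0, 'joint_positions': array([ 5.41848908e+01,  1.03998582e+01,  9.21325882e+01,  6.27338444e-04,
        7.75664607e+01, -1.18202147e+01]), 'joint_vel': array([-0.06931438, -0.01051644,  0.01891549, -0.06146219, -0.05121477,
        0.07778109]), 'tau': array([-2.72752979e-03, -4.44898117e+01, -3.51309335e+01, -5.59261316e-04,
        9.63793223e-03, -1.24305822e-05]), 'position': array([233.47906456, 524.86115662, 230.39625747]), 'tcp_rot': array([-1.79903316e+02, -2.08596651e-02,  1.56004952e+02]), 'force': array([ 1.25864572,  0.23289967, -0.63706128]), 'ft_torque': array([ 0.01973842, -0.05883658, -0.01719524]), 'grip_force': 0.0, 'opening': 0.999652804473954} 18.700000000000003
top {'mtx': array([[425.50355571,   0.        , 325.83758391],
       [  0.        , 425.50355571, 203.85333985],
       [  0.        ,   0.        ,   1.        ]]), 'k1': -0.07035089163342174, 'rvec': array([ 2.11163374, -2.16400802,  0.19360974]), 'tvec': array([ 25.40619375, 570.64010336, 901.10583027])}
side {'mtx': array([[496.83507563,   0.        , 323.01061682],
       [  0.        , 496.83507563, 195.72664635],
       [  0.        ,   0.        ,   1.        ]]), 'k1': -0.018730272260352746, 'rvec': array([ 0.17985351, -2.8929481 ,  1.05316864]), 'tvec': array([ 529.63743423,   79.14071607, 1065.55750501])}
```

View pics/top0.png

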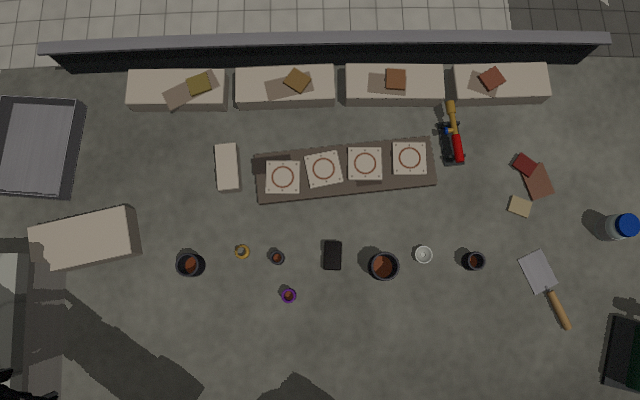

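View pics/side0.png

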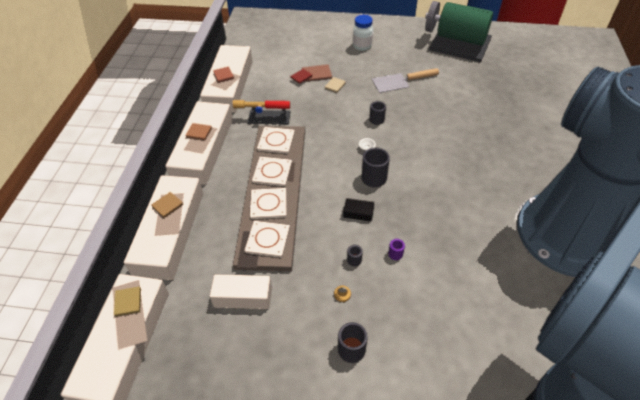

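Top view: crucibles C (190,264), A (278,257), D (383,266) and B (473,261). The purple decoy is at (288,295). The pads are at (282,177), (323,168), (364,163) and (409,158). The torch is on the right at (452,135), so A goes on pad_4, B on pad_3, C on pad_2 and D on pad_1. The side view agrees with this.

```bash
cat > h.py <<'E'
import numpy as np, cv2
from cell import ctrl
from scipy.optimize import minimize
DIM=dict(A=(16,36),B=(21,48),C=(26,60),D=(31,72))
class Cam:
    def __init__(s,n):
        s.i=ctrl.camera_info(n); s.R=cv2.Rodrigues(s.i["rvec"])[0]; s.t=s.i["tvec"]
        s.d=np.array([s.i["k1"],0,0,0.])
    def proj(s,P): return cv2.projectPoints(np.float64(P).reshape(-1,1,3),s.i["rvec"],s.t,s.i["mtx"],s.d)[0][:,0]
    def ray(s,uv,z):
        n=cv2.undistortPoints(np.float64([[uv]]),s.i["mtx"],s.d)[0,0]
        d=s.R.T@np.array([n[0],n[1],1]); o=-s.R.T@s.t
        return o+d*(z-o[2])/d[2]
a=np.linspace(0,2*np.pi,48)
def circ(x,y,z,r): return np.c_[x+r*np.cos(a),y+r*np.sin(a),0*a+z]
def sil(cam,x,y,r,h,z0=0):
    return cv2.convexHull(cam.proj(np.r_[circ(x,y,z0,r),circ(x,y,z0+h,r)]).astype(np.float32))
def fit(cam,img,k,xy,z0=0,S=4):
    "cylinder position by silhouette: dark or brown-glaze inside, bright outside"
    r,h=DIM[k]; g=img.max(2).astype(float)
    g=cv2.resize(g,None,fx=S,fy=S,interpolation=cv2.INTER_LINEAR)
    def draw(p,rr,hh,zz):
        m=np.zeros(g.shape,np.uint8); c=(sil(cam,*p,rr,hh,zz)+.5)*S-.5
        cv2.fillConvexPoly(m,np.int32(np.round(c*16)),255,cv2.LINE_AA,4); return m/255.
    def cost(p):
        i=draw(p,r,h,z0); o=draw(p,r+4,h+2,z0)-i; n=i-draw(p,r-4,h-2,z0+1)*i
        return (n*g).sum()/n.sum()-(o*g).sum()/o.sum()
    best=min((minimize(cost,np.array(xy)+d,method="Nelder-Mead",options=dict(initial_simplex=np.array(xy)+d+np.array([[0,0],[5,0],[0,5]]),xatol=.1))
       for d in ([0,0],[5,5],[-5,-5])),key=lambda q:q.fun)
    return best.x,best.fun
def overlay(cam,img,items,rings=()):
    o=img.copy()
    o=cv2.resize(o,None,fx=3,fy=3,interpolation=cv2.INTER_CUBIC)
    for k,xy,z0 in items:
        cv2.polylines(o,[np.int32(sil(cam,*xy,*DIM[k],z0)*3+1)],True,(0,255,0))
    for xy in rings: cv2.polylines(o,[np.int32(cam.proj(circ(*xy,30,26))*3+1)],True,(0,0,255))
    return o
E
cat > m.py <<'E'
from h import *
cr=dict(C=(190,264),A=(278,257),D=(383,266),B=(473,261)); pd={1:(282,177),2:(323,168),3:(364,163),4:(409,158)}
for n in("top","side"):
    c=Cam(n); im=cv2.imread(f"pics/{n}0.png"); t=Cam("top")
    items=[];rings=[]
    for k,uv in cr.items():
        p,f=fit(c,im,k,t.ray(uv,DIM[k][1]*.7)[:2]); items.append((k,p,0)); print(n,k,p.round(1),round(f,1))
    for k,uv in pd.items():
        # bright pad square, z=30
        g=t.ray(uv,30)[:2]
        def M(p):
            x,y,th=p; q=np.array([[-39,-39],[39,-39],[39,39],[-39,39]])@np.array([[np.cos(th),np.sin(th)],[-np.sin(th),np.cos(th)]])
            return lambda s: np.c_[q*s+[x,y],[30]*4]
        G=cv2.resize(im[:,:,0].astype(float),None,fx=4,fy=4)
        def dr(P):
            m=np.zeros(G.shape,np.uint8); cv2.fillConvexPoly(m,np.int32(np.round(((c.proj(P)+.5)*4-.5)*16)),255,cv2.LINE_AA,4); return m/255.
        def cost(p):
            F=M(p); i=dr(F(1)); o=dr(F(1.1))-i; e=i-dr(F(.9)); return (o*G).sum()/o.sum()-(e*G).sum()/e.sum()
        r=min((minimize(cost,[*g,th],method="Nelder-Mead",options=dict(initial_simplex=np.array([*g,th])+np.array([[0,0,0],[5,0,0],[0,5,0],[0,0,.1]]))) for th in(-.15,0,.15)),key=lambda q:q.fun)
        # ring: reddish circle
        D=(im[:,:,2].astype(float)-im[:,:,0]); D=cv2.resize(D,None,fx=4,fy=4)
        def rc(p):
            u=((c.proj(circ(*p,30,25.5))+.5)*4-.5).astype(np.float32); return -cv2.remap(D.astype(np.float32),u[:,0],u[:,1],1).mean()
        q=minimize(rc,r.x[:2],method="Nelder-Mead",options=dict(initial_simplex=r.x[:2]+np.array([[0,0],[3,0],[0,3]])))
        rings.append(q.x)
        print(n,"pad",k,r.x.round(2),round(r.fun,1),"ring",q.x.round(1),round(q.fun,1))
    o=overlay(c,im,items,rings)
    if n=="top": cv2.imwrite("pics/ov1.png",o[380:900,500:1300][:,:])if 0 else cv2.imwrite("pics/ov1.png",cv2.resize(o[380:900,480:1480],(800,416)))
E
python3 m.py
```

```text
top C [444.4 317.8] -35.8
top A [457.1 125.1] -27.7
top D [ 430.9 -110.2] -31.2
top B [ 436.7 -318.2] -33.0
top pad 1 [ 6.4056e+02  1.0975e+02 -4.0000e-02] -48.3 ring [640.8 110.4] -39.1
top pad 2 [6.5742e+02 1.4950e+01 1.8000e-01] -47.6 ring [658.3  14.8] -38.8
top pad 3 [ 6.6838e+02 -8.1090e+01 -3.0000e-02] -52.5 ring [668.9 -80.8] -39.4
top pad 4 [ 6.788e+02 -1.860e+02 -3.000e-02] -50.4 ring [ 679.5 -185.5] -41.0
side C [441.3 316.9] -53.0
side A [453.6 125.4] -53.7
side D [ 427.7 -109.2] -52.5
side B [ 433.5 -316.4] -48.4
side pad 1 [ 6.3681e+02  1.1027e+02 -3.0000e-02] -73.1 ring [637.2 109.2] -57.3
side pad 2 [6.5384e+02 1.5910e+01 1.9000e-01] -64.2 ring [654.1  15. ] -55.4
side pad 3 [ 6.6435e+02 -8.0050e+01 -2.0000e-02] -62.6 ring [664.8 -81.2] -54.1
side pad 4 [ 6.7526e+02 -1.8411e+02 -2.0000e-02] -55.5 ring [ 675.7 -185.5] -52.9
```

View pics/ov1.png

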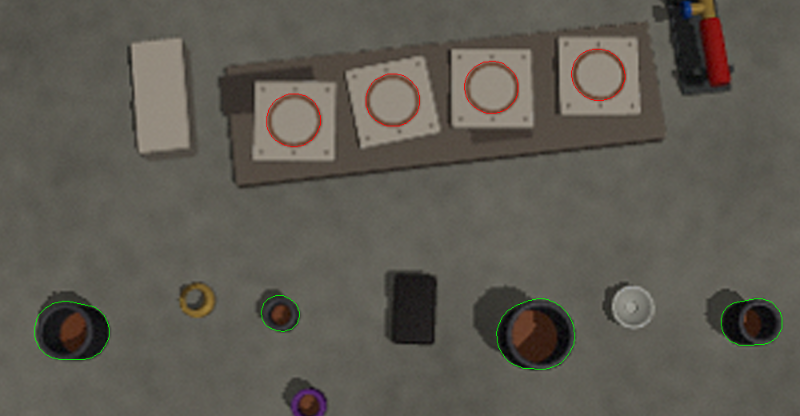

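The overlay matches every crucible and pad ring, and the two cameras agree to within about 4 mm, so I average them. I start with C, which is the nearest, and turn the tool so the fingers close along world x.

```bash
python3 -m inch '[[[-0.551,-0.21,0.16,0.55],[-0.551,-0.21,0.16,0.55],[-0.551,-0.21,0.16,0.55],[-0.551,-0.21,0.16,0.55],[-0.551,-0.21,0.16,0.55],[-0.551,-0.21,0.16,0.55],[-0.551,-0.21,0.16,0.55],[-0.551,-0.21,0.16,0.55],[-0.551,-0.21,0.16,0.55],[-0.551,-0.21,0.16,0.55],[-0.551,-0.21,0.16,0.55]]]' 1
python3 - <<'E'
from h import *
for k in "C":
    c=Cam("wrist"); im=ctrl.snapshot("wrist")[:,:,::-1].copy(); s=ctrl.get_state(); print(s["position"],s["tcp_rot"])
    o=overlay(c,im,[("C",(442.8,317.3),0)]); cv2.imwrite("pics/w1.png",cv2.resize(o,(640,400)))
    try: print(fit(c,im,"C",(442.8,317.3),S=1))
    except Exception as e: print(e)
E
```

```text
clock: 1.48
position: [442.6, 317.7, 151.4]
tcp_rot: [180.0, -0.0, 90.1]
force: [-0.2, 0.3, 0.2]
opening: 0.998
grip_force: 0.0
[442.69486906 317.59406126 151.38289666] [ 1.79988958e+02 -2.20780254e-03  9.00582075e+01]
(array([442.37212314, 315.09249856]), np.float64(-61.93616810215896))
```

View pics/w1.png

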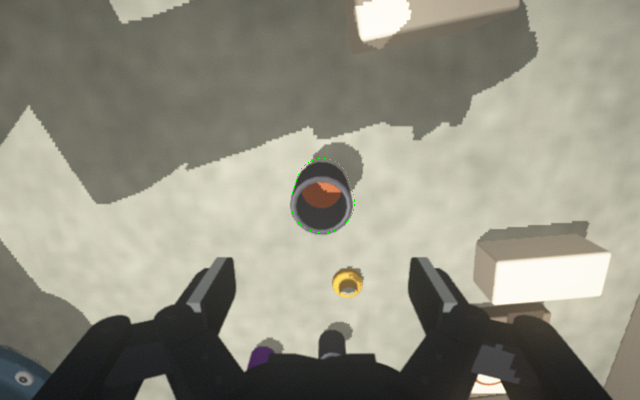

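The wrist view shows C at (322,205), on the prediction. I descend and grip.

```bash
python3 -m inch '[[[0,0,0.1,0],[0,0,0.2,0],[0,0,0.24,0],[0,0,0.258,0],[0,0,0.258,0],[0,0,0.258,0]]]' 1; python3 -m inch '[[[0,0,0,0],[0,0,0,0],[0,0,0,0],[0,0,0,0],[0,0,0,0],[0,0,0,0],[0,0,0,0],[0,0,0,0],[0,0,0,0],[0,0,0,0]]]' 0
```

```text
clock: 2.28
position: [443.8, 317.8, 23.6]
tcp_rot: [179.9, -0.1, 90.0]
force: [-0.1, 0.1, 0.5]
opening: 1.004
grip_force: 0.0
clock: 3.52
position: [443.4, 317.7, 23.5]
tcp_rot: [179.9, -0.0, 90.0]
force: [-1.6, -0.8, 5.8]
opening: 0.597
grip_force: 62.1
```

```bash
python3 -m inch '[[[0,0,-0.04,0],[0,0,-0.12,0],[0,0,-0.2,0],[0,0,-0.26,0],[0,0,-0.28,0],[-0.05,0.035,-0.28,0],[-0.13,0.09,-0.28,0],[-0.21,0.15,-0.28,0],[-0.29,0.205,-0.28,0],[-0.37,0.26,-0.28,0],[-0.45,0.318,-0.28,0],[-0.53,0.374,-0.28,0],[-0.58,0.41,-0.28,0],[-0.604,0.426,-0.28,0],[-0.604,0.426,-0.28,0],[-0.604,0.426,-0.28,0]]]' 0; python3 -m inch '[[[0,0,0.06,0],[0,0,0.12,0],[0,0,0.17,0],[0,0,0.2,0],[0,0,0.212,0],[0,0,0.218,0],[0,0,0.218,0],[0,0,0.218,0]]]' 0
```

```text
clock: 5.52
position: [654.9, 16.7, 161.8]
tcp_rot: [-179.9, -0.0, 90.1]
force: [0.3, -0.3, -2.6]
opening: 0.603
grip_force: 62.9
clock: 6.52
position: [656.4, 15.3, 54.2]
tcp_rot: [179.9, 0.0, 90.0]
force: [-0.2, -0.7, -2.1]
opening: 0.6
grip_force: 62.9
```

```bash
python3 -m inch '[[[0,0,0.001,0],[0,0,0.002,0],[0,0,0.002,0]]]' 0; python3 -m inch '[[[0,0,0,0],[0,0,0,0],[0,0,0,0],[0,0,0,0],[0,0,0,0],[0,0,0,0],[0,0,0,0],[0,0,0,0]]]' 1;  python3 -m inch '[[[0,0,-0.03,0],[0,0,-0.1,0],[0,0,-0.18,0],[0,0,-0.22,0],[0,0,-0.22,0],[0,0,-0.22,0]]]' 1
```

```text
clock: 6.9
position: [656.3, 15.2, 53.5]
tcp_rot: [179.9, 0.0, 90.0]
force: [-2.4, 0.5, 4.3]
opening: 0.596
grip_force: 63.6
clock: 7.9
position: [655.8, 15.4, 52.3]
tcp_rot: [-180.0, 0.0, 90.0]
force: [0.0, 0.7, 0.3]
opening: 0.999
grip_force: 0.0
clock: 8.65
position: [654.8, 15.5, 160.7]
tcp_rot: [-179.9, -0.0, 90.0]
force: [0.2, 0.2, 1.0]
opening: 0.998
grip_force: 0.0
```

C was released cleanly. Next I fetch D.

```bash
python3 -m inch '[[[-0.05,-0.09,0,0],[-0.1,-0.19,0,0],[-0.16,-0.29,0,0],[-0.21,-0.38,0,0],[-0.25,-0.453,0,0],[-0.25,-0.453,0,0],[-0.25,-0.453,0,0],[-0.25,-0.453,0.1,0],[-0.25,-0.453,0.2,0],[-0.25,-0.453,0.25,0],[-0.25,-0.453,0.273,0],[-0.25,-0.453,0.273,0],[-0.25,-0.453,0.273,0]]]' 1; python3 -m inch '[[[0,0,0,0],[0,0,0,0],[0,0,0,0],[0,0,0,0],[0,0,0,0],[0,0,0,0],[0,0,0,0],[0,0,0,0],[0,0,0,0]]]' 0
```

```text
clock: 10.28
position: [430.5, -110.0, 26.7]
tcp_rot: [179.9, 0.1, 90.0]
force: [-1.2, -1.2, 0.5]
opening: 0.995
grip_force: 0.0
clock: 11.4
position: [430.0, -110.0, 27.1]
tcp_rot: [179.9, 0.0, 90.0]
force: [-2.0, 1.6, 8.9]
opening: 0.701
grip_force: 64.5
```

```bash
python3 -m inch '[[[0,0,-0.04,0],[0,0,-0.12,0],[0,0,-0.2,0],[0,0,-0.27,0],[0,0,-0.29,0],[0.04,0.038,-0.29,0],[0.1,0.095,-0.29,0],[0.16,0.153,-0.29,0],[0.22,0.21,-0.29,0],[0.28,0.267,-0.29,0],[0.34,0.325,-0.29,0],[0.39,0.373,-0.29,0],[0.425,0.406,-0.29,0],[0.439,0.419,-0.29,0],[0.439,0.419,-0.29,0],[0.439,0.419,-0.29,0]]]' 0; python3 -m inch '[[[0,0,0.06,0],[0,0,0.12,0],[0,0,0.18,0],[0,0,0.21,0],[0,0,0.223,0],[0,0,0.228,0],[0,0,0.23,0],[0,0,0.23,0],[0,0,0.23,0]]]' 0
```

```text
clock: 13.4
position: [638.1, 109.1, 170.3]
tcp_rot: [-179.9, 0.0, 90.0]
force: [-0.8, -0.2, -2.3]
opening: 0.709
grip_force: 66.0
clock: 14.52
position: [639.5, 109.7, 57.2]
tcp_rot: [179.9, 0.0, 90.0]
force: [-3.1, -1.9, 6.1]
opening: 0.708
grip_force: 66.6
```

```bash
python3 -m inch '[[[0,0,0,0],[0,0,0,0],[0,0,0,0],[0,0,0,0],[0,0,0,0],[0,0,0,0],[0,0,0,0],[0,0,0,0]]]' 1;  python3 -m inch '[[[0,0,-0.03,0],[0,0,-0.1,0],[0,0,-0.18,0],[0,0,-0.22,0],[0,0,-0.22,0],[0,0,-0.22,0]]]' 1
```

```text
clock: 15.52
position: [638.9, 109.9, 55.8]
tcp_rot: [180.0, 0.0, 90.0]
force: [0.6, -0.6, -0.8]
opening: 1.0
grip_force: 0.0
clock: 16.27
position: [637.8, 109.9, 164.2]
tcp_rot: [-179.9, -0.0, 90.0]
force: [0.3, 0.5, -0.4]
opening: 1.001
grip_force: 0.0
```

For A the fingers open only to 0.6, so they clear the purple decoy.

```bash
python3 -m inch '[[[0.01,-0.08,0,0],[0.02,-0.18,0,0],[0.03,-0.28,0,0],[0.031,-0.35,0,0],[0.031,-0.367,0,0],[0.031,-0.367,0,0],[0.031,-0.367,0.05,0],[0.031,-0.367,0.05,0]]]' 0.6; python3 - <<'E'
from h import *
c=Cam("wrist"); im=ctrl.snapshot("wrist")[:,:,::-1].copy(); print(ctrl.get_state()["position"])
print(fit(c,im,"A",(455.4,125.2),S=1))
o=overlay(c,im,[("A",(455.4,125.2),0)]); cv2.imwrite("pics/w2.png",cv2.resize(o,(640,400)))
E
```

```text
clock: 17.27
position: [454.9, 125.1, 139.1]
tcp_rot: [-179.8, 0.0, 90.0]
force: [0.1, 0.3, 0.1]
opening: 0.601
grip_force: 0.0
[455.57978438 125.15794897 140.10553442]
(array([454.58699548, 122.98481821]), np.float64(-63.93453693359072))
```

View pics/w2.png

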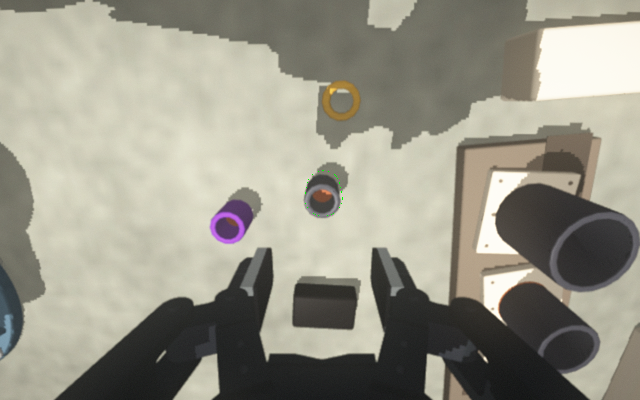

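A is at (322,195), between the fingers' lines, and the decoy at (228,227) is clear. I grip A.

```bash
python3 -m inch '[[[0,0,0.1,0],[0,0,0.2,0],[0,0,0.25,0],[0,0,0.265,0],[0,0,0.27,0],[0,0,0.27,0],[0,0,0.27,0]]]' 0.6; python3 -m inch '[[[0,0,0,0],[0,0,0,0],[0,0,0,0],[0,0,0,0],[0,0,0,0],[0,0,0,0],[0,0,0,0],[0,0,0,0],[0,0,0,0]]]' 0
```

```text
clock: 18.2
position: [456.4, 125.4, 6.9]
tcp_rot: [179.9, -0.0, 90.0]
force: [-0.4, 0.1, 0.6]
opening: 0.601
grip_force: 0.0
clock: 19.32
position: [455.9, 125.4, 6.7]
tcp_rot: [179.9, -0.0, 90.0]
force: [-1.6, 0.0, 6.2]
opening: 0.348
grip_force: 59.5
```

```bash
python3 -m inch '[[[0,0,-0.04,0],[0,0,-0.12,0],[0,0,-0.2,0],[0,0,-0.27,0],[0,0,-0.3,0],[-0.05,0.036,-0.3,0],[-0.13,0.093,-0.3,0],[-0.21,0.15,-0.3,0],[-0.29,0.207,-0.3,0],[-0.37,0.264,-0.3,0],[-0.45,0.321,-0.3,0],[-0.53,0.379,-0.3,0],[-0.59,0.422,-0.3,0],[-0.621,0.444,-0.3,0],[-0.621,0.444,-0.3,0],[-0.621,0.444,-0.3,0]]]' 0; python3 -m inch '[[[0,0,0.06,0],[0,0,0.12,0],[0,0,0.18,0],[0,0,0.22,0],[0,0,0.233,0],[0,0,0.238,0],[0,0,0.24,0],[0,0,0.24,0],[0,0,0.24,0]]]' 0
```

```text
clock: 21.32
position: [676.5, -184.1, 154.6]
tcp_rot: [-179.9, -0.1, 90.0]
force: [-0.5, 0.3, -0.5]
opening: 0.343
grip_force: 59.4
clock: 22.45
position: [677.9, -185.4, 36.8]
tcp_rot: [179.9, 0.0, 90.0]
force: [-0.4, -0.3, 1.4]
opening: 0.35
grip_force: 59.5
```

```bash
python3 -m inch '[[[0,0,0,0],[0,0,0,0],[0,0,0,0],[0,0,0,0],[0,0,0,0],[0,0,0,0],[0,0,0,0],[0,0,0,0]]]' 0.7;  python3 -m inch '[[[0,0,-0.03,0],[0,0,-0.1,0],[0,0,-0.18,0],[0,0,-0.24,0],[0,0,-0.24,0],[0,0,-0.24,0]]]' 0.7
```

```text
clock: 23.45
position: [677.4, -185.1, 35.8]
tcp_rot: [-180.0, -0.0, 90.0]
force: [0.5, -1.1, -0.5]
opening: 0.7
grip_force: 0.0
clock: 24.2
position: [677.0, -184.9, 155.4]
tcp_rot: [-180.0, -0.0, 90.0]
force: [-1.0, 1.0, -0.7]
opening: 0.7
grip_force: 0.0
```

```bash
python3 -m inch '[[[-0.05,-0.09,0,0],[-0.1,-0.19,0,0],[-0.16,-0.29,0,0],[-0.21,-0.39,0,0],[-0.25,-0.46,0,0],[-0.264,-0.484,0,0],[-0.264,-0.484,0,0],[-0.264,-0.484,0,0],[-0.264,-0.484,0.1,0],[-0.264,-0.484,0.2,0],[-0.264,-0.484,0.265,0],[-0.264,-0.484,0.288,0],[-0.264,-0.484,0.288,0],[-0.264,-0.484,0.288,0]]]' 0.85; python3 -m inch '[[[0,0,0,0],[0,0,0,0],[0,0,0,0],[0,0,0,0],[0,0,0,0],[0,0,0,0],[0,0,0,0],[0,0,0,0],[0,0,0,0]]]' 0
```

```text
clock: 25.95
position: [436.6, -318.0, 13.3]
tcp_rot: [179.9, 0.1, 90.0]
force: [0.2, -0.4, 0.1]
opening: 0.851
grip_force: 0.0
clock: 27.08
position: [436.0, -317.9, 13.3]
tcp_rot: [179.9, 0.1, 90.0]
force: [-1.6, 2.1, 7.2]
opening: 0.479
grip_force: 60.1
```

```bash
python3 -m inch '[[[0,0,-0.04,0],[0,0,-0.12,0],[0,0,-0.2,0],[0,0,-0.27,0],[0,0,-0.3,0],[0.04,0.039,-0.3,0],[0.1,0.098,-0.3,0],[0.16,0.157,-0.3,0],[0.22,0.215,-0.3,0],[0.28,0.274,-0.3,0],[0.34,0.333,-0.3,0],[0.4,0.392,-0.3,0],[0.45,0.44,-0.3,0],[0.473,0.463,-0.3,0],[0.473,0.463,-0.3,0],[0.473,0.463,-0.3,0]]]' 0; python3 -m inch '[[[0,0,0.06,0],[0,0,0.12,0],[0,0,0.18,0],[0,0,0.22,0],[0,0,0.233,0],[0,0,0.238,0],[0,0,0.24,0],[0,0,0.24,0],[0,0,0.24,0]]]' 0
```

```text
clock: 29.08
position: [666.0, -81.6, 161.4]
tcp_rot: [-179.9, 0.0, 90.0]
force: [-0.4, 0.2, -0.7]
opening: 0.484
grip_force: 60.7
clock: 30.2
position: [667.5, -81.0, 43.3]
tcp_rot: [179.9, 0.1, 90.0]
force: [-3.9, -0.8, 5.3]
opening: 0.479
grip_force: 61.3
```

```bash
python3 -m inch '[[[0,0,0,0],[0,0,0,0],[0,0,0,0],[0,0,0,0],[0,0,0,0],[0,0,0,0],[0,0,0,0],[0,0,0,0]]]' 0.85;  python3 -m inch '[[[0,0,-0.03,0],[0,0,-0.1,0],[0,0,-0.18,0],[0,0,-0.24,0],[0,0,-0.24,0],[0,0,-0.24,0],[0,-0.1,-0.24,0],[0,-0.2,-0.24,0],[0,-0.3,-0.24,0],[0,-0.4,-0.24,0],[0,-0.5,-0.24,0],[0,-0.5,-0.24,0],[0,-0.5,-0.24,0]]]' 0.85
python3 - <<'E'
from h import *
P={"D":(638.9,109.9),"C":(656,15.1),"B":(666.7,-80.8),"A":(677.5,-185.4)}
for n in("top","side"):
    c=Cam(n); im=ctrl.snapshot(n)[:,:,::-1].copy()
    for k in P:
        p,f=fit(c,im,k,P[k],30); print(n,k,(p-P[k]).round(1),round(f))
    o=overlay(c,im,[(k,P[k],30) for k in P])
    if n=="side": o=o[300:900,500:1300]
    else: o=o[330:800,640:1440]
    cv2.imwrite(f"pics/end_{n}.png",o)
E
```

```text
clock: 31.2
position: [666.8, -80.6, 41.8]
tcp_rot: [-180.0, 0.0, 90.0]
force: [0.3, 0.3, -0.3]
opening: 0.852
grip_force: 0.0
clock: 32.83
position: [416.9, -80.7, 161.4]
tcp_rot: [-180.0, -0.0, 90.0]
force: [1.0, -0.7, 1.1]
opening: 0.848
grip_force: 0.0
top D [4.2 0.6] -48
top C [ 2.9 -0. ] -58
top B [3.  0.8] -50
top A [ 2.8 -0.9] -67
side D [ 0.6 -2.9] -54
side C [-1.5  2.2] -55
side B [-0.2  0.1] -62
side A [-0.2 -3.5] -43
```

View pics/end_side.png

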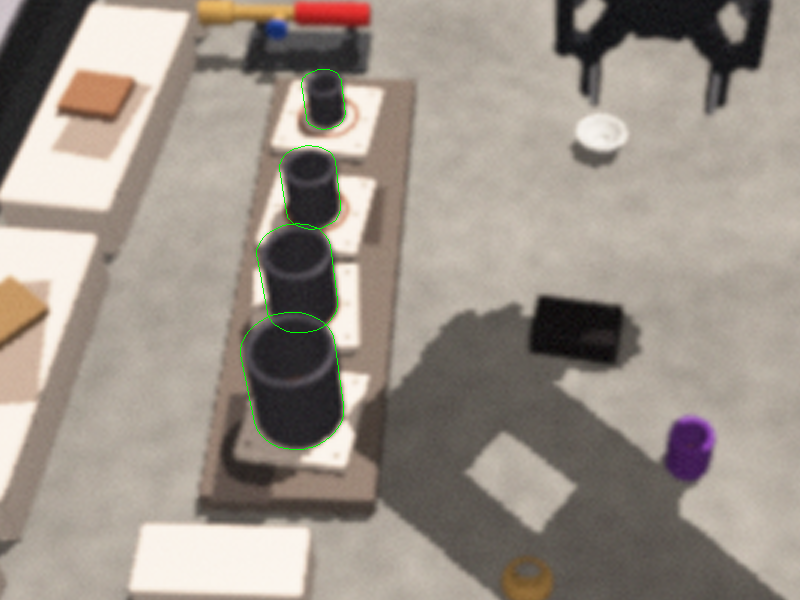

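View pics/end_top.png

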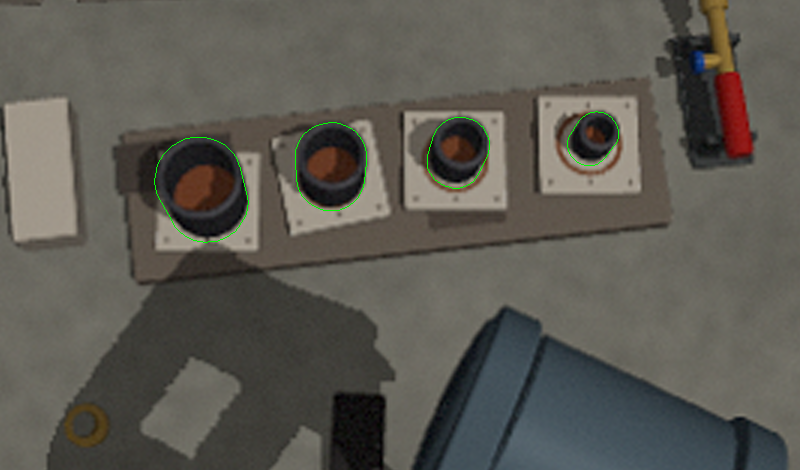

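Both views show all four crucibles upright on their pads in the right order: A by the torch, then B, C and D. They sit within about 4 mm of the pad centres, the arm is clear, and the decoy is untouched. I hand the job in.

```bash
python3 -c "
from cell import ctrl
print(ctrl.sign_off())"
```

```text
the job is handed in; nothing more can be done
None
```

The job is handed in at about 33 s: all four crucibles stand upright and free, A to D from the torch end, within about 4 mm of their pad centres by the cameras; the sign-off gave no verdict.

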